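Press the lining into a turned cup

TASK

Bed the lining into the pale turned cup that stands mouth down: slip it, still mouth down, over the post in the middle of the press base and let go of it. Then pick up the loose press plate by its blue rib, thread its two holes over the two dowels of the base, push it down against the post's spring until it sits flat and fully home on the shoulders of both dowels, and finish while still holding it pressed there. Do not disturb the other things on the bench.

Things in the scene. Friction and masses are not known exactly. Their poses are not given: they have to be found in the camera images.
- press_base: Lower half of the press, fixed to the bench: dark wooden block 100 (x) x 190 (y) x 22 mm, origin at the centre of its underside, z up. At x 0, y +65 and y -65 mm stand two steel dowels: a thick stem of 26 mm diameter up to z 76 mm, where it ends in a flat shoulder, and above it a pin of 10 mm diameter, straight to z 100 mm, then tapering to a 3 mm tip at z 110 mm. Between them, at x 0, y 0, stands the sprung post. A half turn about z makes no difference.
- dowel_left (a point): Tip of the dowel at y +65 mm of the base, 110 mm above the bench.
- dowel_right (a point): Tip of the dowel at y -65 mm of the base, 110 mm above the bench.
- post_top (a point): Centre of the green top of the sprung post, 60 mm above the bench when nothing presses on it. The aluminium post is 30 mm in diameter with a tapered edge at the top, 22 mm across at the very top. It goes straight down with the spring.
- post (a joint): How far the post is pressed down, in m: 0 up (as at the start), 0.006 when the plate lies on both shoulders with the cup between, 0.009 its stop. The spring pushes up with about 5 N at 0 and 10 N at 0.006 m, so that cup and plate alone do not press it down: the plate then rests on the cup 6 mm above the shoulders.
- cup: Pale turned wooden cup, 52 mm in diameter, 50 mm tall, about 45 g, standing mouth down on the bench. Origin at the centre of its closed bottom, which is now on top, 50 mm above the bench; its z axis points down, to the mouth. The cavity is 28 mm deep and at least 36 mm wide; the closed bottom is 22 mm thick. On the post, before pressing, its origin is 82 mm above the bench and its rim 32 mm.
- cup_rim (a point): Centre of the cup's mouth, 50 mm from the cup's origin.
- plate: Upper half of the press, loose, about 0.25 kg: pale wooden plate 64 (x) x 170 (y) x 20 mm lying flat, origin at the centre of its underside, z up. Two through holes of 13 mm diameter, slightly chamfered, at x 0, y +65 and y -65 mm. On top in the middle a blue grip rib, 24 mm wide (x), 80 mm long (y), from z 18 to z 58 mm, to be gripped across its width. A half turn about z makes no difference. Fully home its underside is 76 mm above the bench.
- dark_cup: Bystander: reddish dark turned cup, 53 mm in diameter, 60 mm tall, mouth up; origin at the centre of its underside.
- tin: Bystander: round tin, 75 mm in diameter, 58 mm tall; origin at the centre of its underside.
- cup_1: Bystander: pale turned cup, mouth up, 53 mm in diameter, 60 mm tall, at the back left. (Also on the bench, fixed: a tall grey lever press with a red handle at the front left, about 0.33 m ahead and 0.49 m left of the robot; rise clear above it before moving sideways.)
Not all that is in view belongs to the job. Leave any purple or turquoise look-alike of the plate alone. What is shaped like the cup but yellow is not meant.

How it is judged:
On the way, in this order (a step that is already met when the one before it is completed fails the run):
1. the cup sits mouth down on the post, let go of (horizontal distance between cup and post_top below 0.008 m and z of cup in the frame of post_top below 0.025 m and z of cup_rim in the frame of post_top below -0.024 m and angle between the z axis of cup and the z axis of press_base, either way round below 0.12 rad and contact force between the fingers and cup below 0.2 N), for 0.2 s.
2. both holes of the plate are threaded on the dowels above the cup (horizontal distance between plate and press_base below 0.004 m and angle between the y axis of plate and the y axis of press_base, either way round below 0.08 rad and z of plate in the frame of press_base below 0.098 m), for 0.1 s.
At the end, for the whole second after the job is handed in: Fingers still hold the plate (over 2 N); it lies on both shoulders within 2 mm, flat within 2 degrees, dowels in its holes (centred within 4 mm, turned under 0.06 rad); the cup is mouth down on the post (within 8 mm), which is pressed down over 4 mm; plate at rest (z of plate in the frame of press_base between 0.073 and 0.078 m and horizontal distance between plate and press_base below 0.004 m and angle between the y axis of plate and the y axis of press_base, either way round below 0.06 rad and angle between plate's own z axis and vertical below 0.035 rad and value of joint post above 0.004 m and horizontal distance between cup and post_top below 0.008 m and z of cup in the frame of post_top below 0.025 m and z of cup_rim in the frame of post_top below -0.024 m and contact force between the fingers and plate above 2 N and linear speed of plate below 0.02 m/s); the arm keeps its last pose, push and grip.
It fails at once if a bystander is moved more than 3 cm (distance of any of dark_cup, tin, cup_1 from where it was at the start of the episode above 0.03 m).
It also fails if it takes over 64 s, if anything falls off the work surface, if the arm or the gripper's body presses on something with over 40 N, if the wrist force passes 120 N, or if a joint passes its speed limit or range.

ROBOT

A 6-joint arm with a two-finger parallel gripper is mounted at the origin on a cart in front of the work surface, level with it; the furniture and walls round the work are solid. World frame = base frame: x ahead of the robot, y to its left, z up, the work surface at z = 0. Lengths are in m, angles in rad, forces in N, time in s.
With the tool pointing down it reaches from about 0.375 to 0.9 m from the base axis. Payload 3.1 kg.
Tool frame: the origin (TCP) lies on the centre line of the jaws, within the pads' length; the fingertips stand 8 mm ahead of it and the grasp point (between the pads) lies 11 mm behind it; z points along the fingers, y is the line along which they close (so a half turn about z gives the same grasp; the last joint's range is limited). The gripper opens to 85 mm and grips with 20 to 120 N. Pads are 22 mm wide; open, the fingers measure 114 mm over their backs; the gripper's body (76 mm by 85 mm) begins 54 mm behind the grasp point. The pads swing forward as they close: fully open they stand 13 mm farther back than shut.
Start: joints at [-1.522, 0.527, 1.433, -0, 1.181, -0.178], TCP at [0.141, -0.609, 0.239] pointing down, gripper open.
Joint ranges: [-3.08, 3.08], [-0.75, 2.2], [0.22, 2.44], [-1.43, 4.57], [0, 2.65], [-2.85, 2.85]. Speed limits (rad/s): [2.79, 2.79, 3.14, 3.14, 3.14, 3.14].

INTERFACE

Orientations are given as a unit quaternion [x, y, z, w].
In Python, from station import * gives the robot as it stands.
- The arm moves only by the tool play_rows, never from a script. Its argument "rows" is a list of rows, each a list of 3 entries, a list of its own where there are three numbers: the turn, a rotation vector about the tool's x, y, z in degrees, then the shift along the tool's x, y, z in mm, then the closure, from 0 (fully open) to 1 (shut). In form: [[[ax, ay, az], [dx, dy, dz], jaw], ...]. A call has 1 to 12 rows; each row shifts and turns the commanded pose from where the row before left it, along the tool's axes as they then stand; what a row does not reach is not made up. A row lasts 1/12 s, in which the tool goes at most 41.7 mm and 7.16 degrees, less where a joint would pass 70% of its speed; a pose out of reach is approached as far as the arm can. A call with a gripper value outside its range is refused whole. The fingers move at their own pace and stop on an object; "grip_force" is the grip in N (left out, the last holds). Time passes only in rows, so rows that do not move let the fingers close. It gives the time, the measured TCP pose, the force, the opening and the grip force at its end, in the units of the state.
- sense(): the state, without advancing time (a new reading comes with each control period).
- snapshot(name): name is "side" or "top" or "wrist"; returns (picture, depth): 400x640x3 uint8, red, green, blue; 400x640 float32, m along the optical axis (not along the pixel's ray), 0 where there is no reading.
- get_calibration(name): a dict with "vfov" (degrees; the focal length in pixels is half the picture's height over the tangent of half this angle, whatever the lens; pixels are square), "cx", "cy" (the principal point, pixels), "xyz" and "attitude" of the camera in the world. Camera axes: x right, y down, z forward; pixel columns grow to the right and rows downward; lengths in m; the calibration is good to about 2 mm. A picture is of the moment at which its call begins: read the wrist's pose just before it. get_calibration takes no time and is no camera call; for the wrist camera it gives the pose at the moment of the call.
- sign_off(): hands the job in; it is judged then, once.
The state is a dict: "t": time; "q": joint angles; "qd": joint speeds; "tau": joint torques, N m; "tcp_pos": TCP position; "tool_rot": TCP orientation; "force": force on the tool from outside, world axes, zero at the start; "ft_torque": the same for the moment, N m; "finger_gap": opening from 0.0 (shut) to 1.0 (fully open); "gripper_force": force on a finger pad.
Only numpy, scipy, OpenCV 4.12 (cv2) and the standard library are available. Lean on these libraries where they do the work, as an engineer would, in place of code of your own. Each camera call takes 0.05 s, during which the arm holds its last target. There are 200 camera calls.

## Working session

There is one attempt and no reset: what is moved stays moved. The work goes in short steps, Python scripts to look and compute and a tool call to move; the robot and the scene stay as the last step left them, time stands still between calls to the robot, and variables do not carry over. Pictures are saved under pics/ and viewed, at most 10 in all, crops included, and the job is handed in when it is done.

Besides the shell and the picture viewer there is one more tool, called after "Request:" as a command line: name --argument value ..., lists and objects as JSON in quotes. play_rows: Moves the arm, as the interface text tells. Its arguments: {"type":"object","properties":{"rows":{"type":"array","items":{"type":"array"}},"grip_force":{"type":"number"}},"required":["rows"]}

```bash
mkdir -p pics; cat > h.py <<'E'
from station import *
import numpy as np, cv2
from scipy.spatial.transform import Rotation as R
def cloud(name):
    c=get_calibration(name); p,d=snapshot(name)
    f=200/np.tan(np.radians(c['vfov'])/2)
    v,u=np.mgrid[0:400,0:640]
    P=np.stack([(u-c['cx'])/f*d,(v-c['cy'])/f*d,d],-1)
    a=np.array(c['attitude'],float)
    M=R.from_quat(a).as_matrix() if a.size==4 else a.reshape(3,3)
    return p,d,P@M.T+np.array(c['xyz']),c
def save(n,p): cv2.imwrite('pics/'+n+'.png',cv2.cvtColor(p,cv2.COLOR_RGB2BGR))
E
python3 - <<'E'
from h import *
for n in('top','side'):
    p,d,W,c=cloud(n); print(n,c); save(n,p); np.savez(n,p=p,d=d,W=W)
print(sense())
E
```

```text
top {'vfov': 46.843329087589936, 'cx': 322.02990699883117, 'cy': 191.49158728648317, 'xyz': array([ 0.41823701, -0.18824578,  1.53974493]), 'attitude': array([ 0.71427248, -0.69851412,  0.02911562, -0.03232847])}
side {'vfov': 50.01537499255316, 'cx': 322.08435000795896, 'cy': 199.32655031732492, 'xyz': array([0.42177192, 1.25009874, 0.82319126]), 'attitude': array([-0.03369476,  0.85431635, -0.51810614,  0.02396378])}
{'t': 0.1, 'q': array([-1.52249879e+00,  5.28365686e-01,  1.43379996e+00, -2.77689477e-05,
        1.18142778e+00, -1.78479904e-01]), 'qd': array([-0.00016174, -0.00220465, -0.00079758, -0.00054451, -0.00100313,
       -0.00194537]), 'tau': array([ 6.36422158e-06, -4.43304384e+01, -1.78587055e+01, -1.63128616e-04,
        3.91778580e-03, -2.34244901e-06]), 'tcp_pos': array([ 0.14052587, -0.60833006,  0.23842789]), 'tool_rot': array([ 9.93577289e-01,  1.13151094e-01,  5.22574984e-05, -9.99101067e-04]), 'force': array([-0.82618602, -0.02509381, -0.09307696]), 'ft_torque': array([-0.02527439, -0.00667565, -0.00488783]), 'gripper_force': 0.0, 'finger_gap': 0.9989653401056525}
```

View pics/top.png

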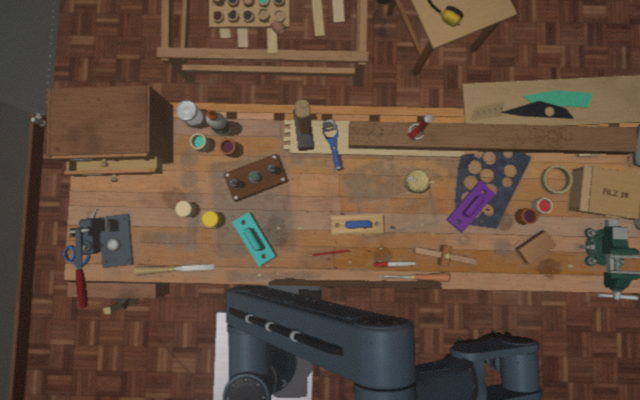

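View pics/side.png

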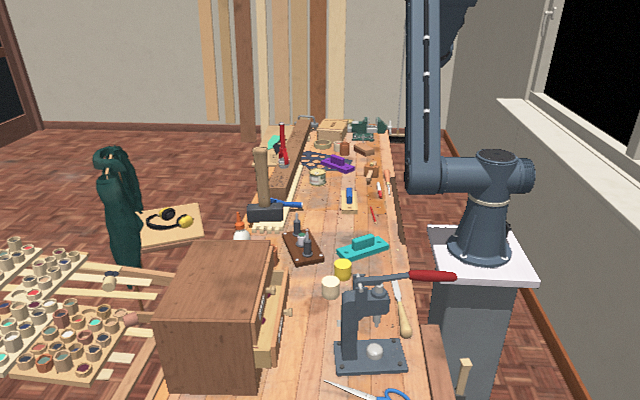

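Top view: candidates for the cup are the pale one at (185,209) and the yellow one at (211,219), so the pale one is meant. Candidates for the plate are pale wood with a blue rib at (357,224), turquoise at (254,238) and purple at (470,206), so the pale one with the blue rib is meant. The base is at (255,177). I'll confirm this in a crop while measuring.

```bash
python3 - <<'E'
from h import *
z=np.load('top.npz');p,W=z['p'],z['W']
save('crop',cv2.resize(p[125:275,160:400],None,fx=3.3,fy=3.3,interpolation=cv2.INTER_CUBIC))
def st(m,n):
    q=W[m]; print(n,m.sum(),'mean',q.mean(0).round(4),'mid',((q.min(0)+q.max(0))/2).round(4),'ext',np.ptp(q,0).round(4),'zmax',q[:,2].max().round(4))
v,u=np.mgrid[0:400,0:640]; Z=W[...,2]
def box(u0,u1,v0,v1): return (u>=u0)&(u<=u1)&(v>=v0)&(v<=v1)
st(box(172,199,195,222)&(Z>.044)&(Z<.056),'cup')
st(box(200,223,207,231)&(Z>.04),'yellow')
b=box(215,295,145,205)
for lo,hi in((.016,.03),(.05,.07),(.07,.115)):
    m=b&(Z>lo)&(Z<hi); n,l,s,c=cv2.connectedComponentsWithStats(m.astype(np.uint8))
    for i in range(1,n):
        if s[i,4]>4: st(l==i,f'base{lo} px {c[i].round(1)}'); 
    if lo<.02:
        r=cv2.minAreaRect(W[(l==1+s[1:,4].argmax())][:,:2].astype(np.float32)*1000);print(r)
b=box(325,390,205,243)
for lo,hi,n in((.014,.028,'plate'),(.05,.066,'rib')):
    m=b&(Z>lo)&(Z<hi);st(m,n);print(cv2.minAreaRect(W[m][:,:2].astype(np.float32)*1000))
hsv=cv2.cvtColor(p,cv2.COLOR_RGB2HSV);m=b&(hsv[...,0]>100)&(hsv[...,0]<130)&(hsv[...,1]>90);st(m,'blue')
print(cv2.minAreaRect(W[m][:,:2].astype(np.float32)*1000))
E
```

```text
cup 197 mean [0.4836 0.266  0.05  ] mid [0.483  0.2659 0.0499] ext [0.0489 0.0514 0.0116] zmax 0.0557
yellow 216 mean [0.4522 0.1779 0.0495] mid [0.4527 0.1785 0.0511] ext [0.0489 0.0505 0.0188] zmax 0.0605
base0.016 px [290.4 147.9] 62 mean [ 0.6941 -0.0711  0.02  ] mid [ 0.692  -0.0682  0.0219] ext [0.0244 0.0376 0.0112] zmax 0.0275
base0.016 px [234.  153.6] 10 mean [0.6701 0.1154 0.0236] mid [0.6708 0.1158 0.0241] ext [0.0166 0.0201 0.0105] zmax 0.0293
base0.016 px [255.7 177.1] 1375 mean [0.5933 0.0408 0.0223] mid [0.5945 0.0436 0.023 ] ext [0.1567 0.2072 0.0139] zmax 0.0299
((594.087646484375, 42.56636047363281), (100.82787322998047, 189.79290771484375), 22.57240867614746)
base0.05 px [227.8 150.1] 57 mean [0.6757 0.1291 0.0575] mid [0.6777 0.1302 0.0577] ext [0.0299 0.0522 0.0146] zmax 0.065
base0.05 px [273.2 171.7] 6 mean [ 0.6082 -0.0205  0.0573] mid [ 0.6086 -0.0201  0.0588] ext [0.004  0.0124 0.0144] zmax 0.066
base0.05 px [253.8 175.8] 65 mean [0.5933 0.0413 0.059 ] mid [0.5928 0.0414 0.0589] ext [0.0266 0.0268 0.016 ] zmax 0.067
base0.05 px [237.7 183.7] 7 mean [0.566  
[... 266 characters left out ...]
 mid [0.5684 0.103  0.0895] ext [0.0228 0.0249 0.0387] zmax 0.1088
plate 768 mean [ 0.446  -0.2979  0.0202] mid [ 0.4461 -0.2989  0.0208] ext [0.0692 0.1686 0.0134] zmax 0.0275
((446.1160583496094, -299.00494384765625), (64.00333404541016, 170.20912170410156), 2.986421585083008)
rib 174 mean [ 0.4459 -0.2984  0.0568] mid [ 0.4471 -0.2977  0.0572] ext [0.0239 0.0773 0.0143] zmax 0.0644
((447.0854797363281, -297.7246398925781), (22.525203704833984, 77.23571014404297), 1.3146142959594727)
blue 136 mean [ 0.4456 -0.2961  0.0683] mid [ 0.4371 -0.2608  0.7941] ext [0.0377 0.1452 1.4913] zmax 1.5397
((439.7839050292969, -259.90576171875), (21.472496032714844, 148.11024475097656), 8.486064910888672)
```

View pics/crop.png

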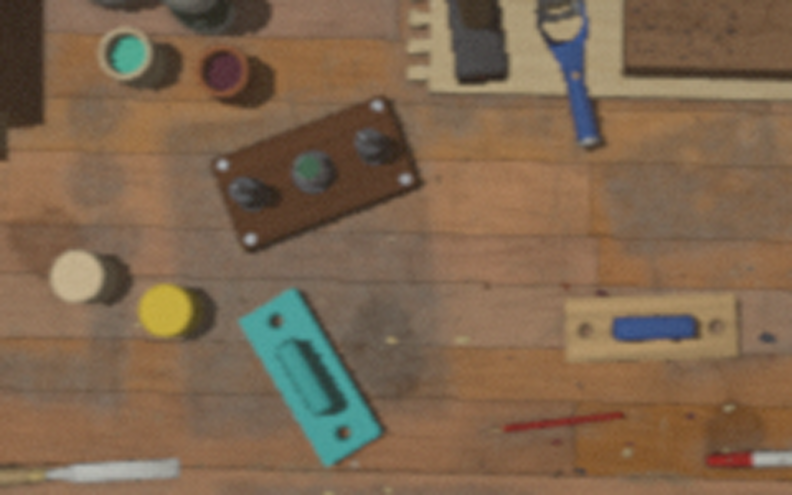

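The crop confirms both choices: pale cup at crop (77,276) and pale plate with blue rib at crop (653,328). The base outline (100.8 x 189.8 mm), the cup height and the plate size all match. I'll write a small helper that turns targets into row increments.

```bash
cat >> h.py <<'E'
def go(x,y,z,yaw,n,pose=None):
    """constant row (turn about tool z deg, shift mm) x n, to target in world, tool down; yaw of tool x in deg"""
    if pose is None:
        s=sense(); M=R.from_quat(s['tool_rot']).as_matrix(); y0=np.degrees(np.arctan2(M[1,0],M[0,0])); p=s['tcp_pos']
        print('pos',p.round(4),'yaw',round(y0,2),'tilt',M[:2,2].round(4),'t',s['t'],'gap',s['finger_gap'])
    else: p=pose[:3]; y0=pose[3]
    dy=(yaw-y0+180)%360-180
    k=np.exp(1j*np.radians(y0+dy/n*np.arange(n))).sum()
    c=np.conj(((x-p[0])+1j*(y-p[1]))/k)*1000   # tool y is flipped
    print('turn z',round(-dy/n,2),'shift',[round(c.real,1),round(c.imag,1),round((p[2]-z)*1000/n,1)],'len',round(abs(c),1),'x',n)
    return (x,y,z,yaw)
E
python3 -c "
from h import *
a=go(.48,-.22,.23,45,12); go(.483,.266,.17,71,12,a)"
```

```text
pos [ 0.1405 -0.6083  0.2384] yaw 12.99 tilt [-0.0001  0.002 ] t 0.1 gap 0.9989653401056525
turn z -2.67 shift [np.float64(40.6), np.float64(-15.7), np.float64(0.7)] len 43.5 x 12
turn z -2.17 shift [np.float64(34.4), np.float64(-22.1), 5.0] len 40.8 x 12
```

Request:
play_rows --rows '[[[0,0,-2.7],[38,-15,0],0],[[0,0,-2.7],[38,-15,0],0],[[0,0,-2.7],[38,-15,0],0],[[0,0,-2.7],[38,-15,0],0],[[0,0,-2.7],[38,-15,0],0],[[0,0,-2.7],[38,-15,0],0],[[0,0,-2.7],[38,-15,0],0],[[0,0,-2.7],[38,-15,0],0],[[0,0,-2.7],[38,-15,0],0],[[0,0,-2.7],[38,-15,0],0],[[0,0,-2.7],[38,-15,0],0],[[0,0,-2.7],[38,-15,0],0]]'

```text
t: 1.1
tcp_pos: [0.4563, -0.2399, 0.2391]
tool_rot: [0.922, 0.387, 0.0, -0.0]
force: [0.0, -0.6, 0.1]
finger_gap: 1.0
gripper_force: 0.0
```

```bash
python3 -c "
from h import *
go(.47,.23,.18,71,12)"
```

```text
pos [ 0.4563 -0.2399  0.2391] yaw 45.52 tilt [0.     0.0001] t 1.1 gap 1.0000326566204334
turn z -2.12 shift [np.float64(33.8), np.float64(-20.4), np.float64(4.9)] len 39.5 x 12
```

Request:
play_rows --rows '[[[0,0,-2.1],[34,-20,5],0],[[0,0,-2.1],[34,-20,5],0],[[0,0,-2.1],[34,-20,5],0],[[0,0,-2.1],[34,-20,5],0],[[0,0,-2.1],[34,-20,5],0],[[0,0,-2.1],[34,-20,5],0],[[0,0,-2.1],[34,-20,5],0],[[0,0,-2.1],[34,-20,5],0],[[0,0,-2.1],[34,-20,5],0],[[0,0,-2.1],[34,-20,5],0],[[0,0,-2.1],[34,-20,5],0],[[0,0,-2.1],[34,-20,5],0]]'

```text
t: 2.1
tcp_pos: [0.4763, 0.2293, 0.1788]
tool_rot: [0.816, 0.579, -0.0, 0.0]
force: [0.1, -0.1, -1.0]
finger_gap: 0.998
gripper_force: 0.0
```

```bash
python3 -c "
from h import *
p,d,W,c=cloud('wrist'); save('w1',p); np.savez('w1',p=p,d=d,W=W)
Z=W[...,2];m=(abs(Z-.05)<.012)&(d>0);h=cv2.cvtColor(p,cv2.COLOR_RGB2HSV)
n,l,s,cc=cv2.connectedComponentsWithStats(m.astype(np.uint8))
for i in range(1,n):
  if s[i,4]>150: q=W[l==i]; print(cc[i],s[i,4],np.median(p[l==i],0),q.mean(0).round(4),((q.min(0)+q.max(0))/2).round(4),np.ptp(q,0).round(3),cv2.minEnclosingCircle(q[:,:2].astype(np.float32)*1000))
go(.483,.266,.10,71,4)"
```

```text
[596.84866875  97.60512921] 5108 [129. 149. 127.] [0.7056 0.2291 0.0506] [0.7043 0.2287 0.05  ] [0.052 0.052 0.024] ((705.1051025390625, 228.71826171875), 26.998239517211914)
[312.25908667 142.74339857] 3219 [224. 209. 184.] [0.4853 0.2694 0.0496] [0.4849 0.2687 0.0465] [0.052 0.052 0.011] ((484.9085998535156, 268.57745361328125), 26.19820785522461)
[635.42857143 160.35714286] 350 [33. 50. 42.] [0.7394 0.1634 0.0417] [0.7401 0.162  0.0437] [0.012 0.042 0.011] ((744.5284423828125, 162.01365661621094), 21.30657196044922)
[587.84019557 213.5378281 ] 3886 [117.  77.  64.] [0.6899 0.1332 0.0509] [0.6899 0.1329 0.0499] [0.053 0.053 0.024] ((689.9693603515625, 133.0259246826172), 27.014930725097656)
[312.48534584 244.81359906] 2559 [125. 109.  49.] [0.4547 0.1835 0.0491] [0.4537 0.1809 0.045 ] [0.052 0.053 0.014] ((453.7055969238281, 180.9744873046875), 26.471920013427734)
[457.94921875 269.921875  ] 256 [59. 59. 61.] [0.5727 0.1156 0.0496] [0.5726 0.1131 0.05  ] [0.021 0.009 0.024] ((572.609375, 111.06172180175781), 10.572111129760742)
[501.17813765 313.87854251] 247 [141. 136. 137.] [0.6019 0.0551 0.0503] [0.6015 0.0508 0.0496] [0.017 0.018 0.023] ((601.41357421875, 50.790069580078125), 12.221190452575684)
[317.06100218 355.40522876] 459 [ 42. 103. 101.] [0.4173 0.0656 0.0485] [0.4124 0.0629 0.0485] [0.033 0.018 0.021] ((412.4420166015625, 57.19055938720703), 16.69247817993164)
[633.30630631 388.75225225] 222 [47. 47. 49.] [ 0.7216 -0.092   0.045 ] [ 0.7239 -0.0919  0.0467] [0.02  0.007 0.017] ((723.8526611328125, -90.3884048461914), 9.84315013885498)
pos [0.474  0.2355 0.1781] yaw 71.0 tilt [-0.002   0.0043] t 2.15 gap 0.9985858016856572
turn z 0.0 shift [np.float64(7.9), np.float64(-0.3), np.float64(19.5)] len 7.9 x 4
```

View pics/w1.png

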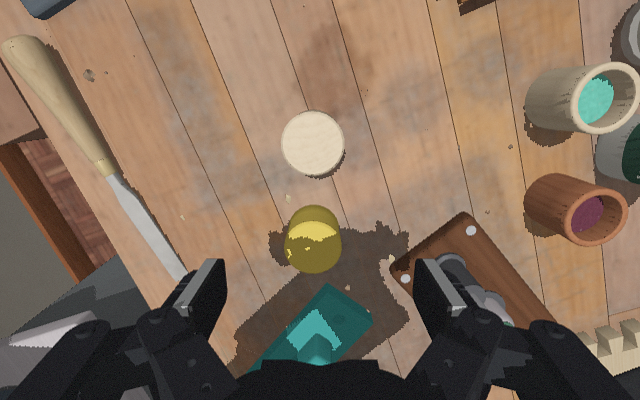

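The wrist view shows the pale cup at (312,143) and the yellow one at (313,240), with the fingers' closing line at right angles to the pair. The arm was still settling when I took it, so I'll move above the cup and measure again at rest.

Request:
play_rows --rows '[[[0,0,0],[8,0,15],0],[[0,0,0],[8,0,15],0],[[0,0,0],[8,0,15],0],[[0,0,0],[8,0,15],0],[[0,0,0],[0,0,0],0],[[0,0,0],[0,0,0],0],[[0,0,0],[0,0,0],0]]'

```text
t: 2.73
tcp_pos: [0.4873, 0.2572, 0.1196]
tool_rot: [0.816, 0.578, -0.0, 0.0]
force: [-0.5, -0.2, -0.6]
finger_gap: 0.998
gripper_force: 0.0
```

```bash
python3 -c "
from h import *
p,d,W,c=cloud('wrist')
Z=W[...,2];m=(abs(Z-.05)<.006)&(d>0)
n,l,s,cc=cv2.connectedComponentsWithStats(m.astype(np.uint8))
for i in range(1,n):
  if s[i,4]>150: q=W[l==i]; print(cc[i],s[i,4],np.median(p[l==i],0),q.mean(0).round(4),((q.min(0)+q.max(0))/2).round(4),np.ptp(q,0).round(3))
go(.483,.266,.02,71,5)"
```

```text
[528.92093023  20.85116279] 215 [63. 47. 37.] [0.6389 0.3281 0.05  ] [0.6401 0.3281 0.05  ] [0.005 0.008 0.012]
[622.10925926 148.14074074] 1080 [123. 110.  92.] [0.6839 0.2359 0.0499] [0.6888 0.231  0.05  ] [0.021 0.046 0.012]
[308.88674699 199.05016429] 4565 [216. 201. 176.] [0.4855 0.27   0.0496] [0.4848 0.2684 0.0479] [0.052 0.053 0.008]
[614.27817259 270.84365482] 985 [110.  71.  51.] [0.6728 0.1469 0.05  ] [0.679  0.1377 0.05  ] [0.032 0.044 0.012]
[309.71706132 315.55464481] 3294 [117. 101.  44.] [0.4546 0.1836 0.0495] [0.4536 0.1812 0.0478] [0.052 0.052 0.008]
pos [0.4876 0.2572 0.12  ] yaw 70.57 tilt [0.0008 0.0001] t 2.7833 gap 0.9978914121171307
turn z -0.09 shift [np.float64(1.4), np.float64(-1.5), np.float64(20.0)] len 2.0 x 5
```

Request:
play_rows --rows '[[[0,0,0],[4.5,-3,0],0],[[0,0,0],[4.5,-3,15],0],[[0,0,0],[0,0,20],0],[[0,0,0],[0,0,20],0],[[0,0,0],[0,0,20],0],[[0,0,0],[0,0,15],0],[[0,0,0],[0,0,10],0],[[0,0,0],[0,0,0],0],[[0,0,0],[0,0,0],0.3],[[0,0,0],[0,0,0],0.6],[[0,0,0],[0,0,0],1],[[0,0,0],[0,0,0],1]]' --grip_force 30

```text
t: 3.78
tcp_pos: [0.4855, 0.2683, 0.0207]
tool_rot: [0.816, 0.578, 0.001, 0.0]
force: [-0.4, -0.6, 4.2]
finger_gap: 0.594
gripper_force: 30.8
```

Request:
play_rows --rows '[[[0,0,0],[0,0,0],1],[[0,0,0],[0,0,0],1],[[0,0,0],[0,0,0],1],[[0,0,0],[0,0,0],1]]'

```text
t: 4.12
tcp_pos: [0.4855, 0.2683, 0.0207]
tool_rot: [0.816, 0.578, 0.001, 0.0]
force: [-0.3, 0.1, 5.6]
finger_gap: 0.598
gripper_force: 31.0
```

```bash
python3 -c "
from h import *
go(.615,-.012,.19,112.6,9,(.4855,.2683,.146,70.7))"
```

```text
turn z -4.66 shift [np.float64(-31.7), np.float64(15.1), -4.9] len 35.1 x 9
```

Request:
play_rows --rows '[[[0,0,0],[0,0,-15],1],[[0,0,0],[0,0,-35],1],[[0,0,0],[0,0,-35],1],[[0,0,0],[0,0,-40],1],[[0,0,0],[0,0,0],1]]'

```text
t: 4.53
tcp_pos: [0.4891, 0.2697, 0.1515]
tool_rot: [0.816, 0.578, 0.007, 0.002]
force: [1.4, -0.1, 0.3]
finger_gap: 0.597
gripper_force: 31.6
```

Request:
play_rows --rows '[[[0,0,-4.65],[-32,15,-5],1],[[0,0,-4.65],[-32,15,-5],1],[[0,0,-4.65],[-32,15,-5],1],[[0,0,-4.65],[-32,15,-5],1],[[0,0,-4.65],[-32,15,-5],1],[[0,0,-4.65],[-32,15,-5],1],[[0,0,-4.65],[-32,15,-5],1],[[0,0,-4.65],[-32,15,-5],1],[[0,0,-4.65],[-32,15,-5],1],[[0,0,0],[0,0,0],1],[[0,0,0],[0,0,0],1],[[0,0,0],[0,0,0],1]]'

```text
t: 5.53
tcp_pos: [0.6117, -0.0153, 0.1886]
tool_rot: [0.556, 0.831, -0.0, -0.001]
force: [-0.5, 1.0, 0.2]
finger_gap: 0.596
gripper_force: 31.6
```

```bash
python3 -c "
from h import *
p,d,W,c=cloud('wrist'); save('w2',p); np.savez('w2',p=p,d=d,W=W)
go(.5935,.0416,.19,112.6,5); print(c['xyz'])
Z=W[...,2]; near=np.hypot(W[...,0]-.5935,W[...,1]-.0416)
for lo,hi in((.016,.028),(.057,.064),(.073,.079),(.085,.112)):
  m=(Z>lo)&(Z<hi)&(d>0)&(near<.125)
  n,l,s,cc=cv2.connectedComponentsWithStats(m.astype(np.uint8))
  for i in range(1,n):
    if s[i,4]>60: q=W[l==i]; print(lo,cc[i].round(),s[i,4],np.median(p[l==i],0),q.mean(0).round(4),((q.min(0)+q.max(0))/2).round(4),np.ptp(q,0).round(3),cv2.minEnclosingCircle(q[:,:2].astype(np.float32)*1000))
"
```

```text
pos [ 0.6112 -0.0146  0.1886] yaw 112.44 tilt [-0.0026  0.0008] t 5.5833 gap 0.599189660771713
turn z -0.03 shift [np.float64(11.8), np.float64(1.0), np.float64(-0.3)] len 11.8 x 5
[0.58300277 0.05473248 0.3231511 ]
0.016 [328. 102.] 19168 [125.  87.  63.] [0.592  0.0522 0.0219] [0.5952 0.0429 0.022 ] [0.16  0.207 0.012] ((595.010009765625, 43.02738952636719), 104.10120391845703)
0.016 [206.  38.] 178 [ 95. 189. 186.] [0.4742 0.0627 0.0194] [0.4745 0.0633 0.0192] [0.01  0.018 0.005] ((471.08868408203125, 63.316131591796875), 9.253738403320312)
0.016 [444.  67.] 302 [92. 61. 44.] [0.6728 0.1188 0.0223] [0.6808 0.1244 0.022 ] [0.035 0.037 0.012] ((682.3009033203125, 125.1346435546875), 23.84283447265625)
0.057 [466.  63.] 637 [188. 131.  96.] [0.6758 0.1197 0.0593] [0.6811 0.1244 0.0597] [0.035 0.037 0.005] ((682.6488037109375, 125.34759521484375), 23.886302947998047)
0.057 [329. 117.] 743 [ 97. 143. 119.] [0.5954 0.0441 0.0595] [0.5951 0.0442 0.0596] [0.026 0.025 0.005] ((595.080810546875, 43.940887451171875), 13.183991432189941)
0.073 [330.  23.] 902 [129. 130. 134.] [0.5711 0.1026 0.0757] [0.5708 0.1039 0.0759] [0.025 0.026 0.006] ((570.9237060546875, 103.88835906982422), 13.026106834411621)
0.073 [330. 195.] 413 [112. 112. 116.] [ 0.619  -0.011   0.0757] [ 0.6204 -0.0123  0.076 ] [0.026 0.018 0.006] ((620.3741455078125, -15.719608306884766), 12.804954528808594)
0.085 [332.  14.] 299 [95. 94. 95.] [0.5712 0.1023 0.1016] [0.5708 0.1039 0.0984] [0.01  0.01  0.025] ((570.8521118164062, 103.74354553222656), 4.986086845397949)
```

View pics/w2.png

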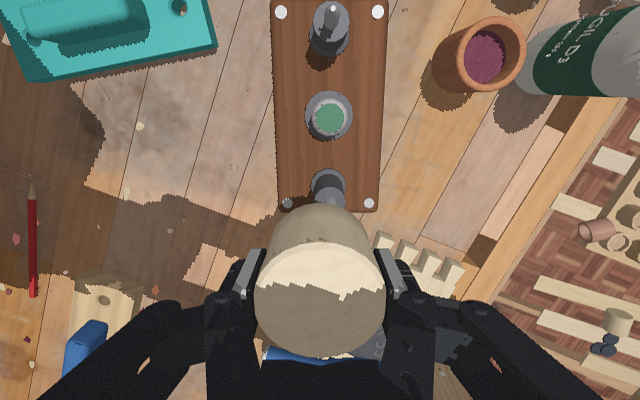

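The wrist view shows the held cup at (320,290), the green post top at (329,117), the far dowel at (332,14) and the near dowel at (330,190). Next I'll get the held cup's offset and the move.

```bash
python3 - <<'E'
from h import *
z=np.load('w2.npz');p,d,W=z['p'],z['d'],z['W']
Z=W[...,2];print('pos in hand')
m=(abs(Z-.218)<.005)&(d>0); m[:220]=0;m[:,:240]=0;m[:,400:]=0
q=W[m];print(m.sum(),np.median(q[:,2]),cv2.minEnclosingCircle(q[:,:2].astype(np.float32)*1000),q.mean(0))
M=W[180:360,240:400][(d[180:360,240:400]>0)];print(np.percentile(M[:,2],[50,80,95,99]))
# base edges: x extents in base frame at yaw 22.5
m=(abs(Z-.022)<.004)&(d>0)&(np.hypot(W[...,0]-.595,W[...,1]-.044)<.115)
m=cv2.erode(cv2.morphologyEx(m.astype(np.uint8),cv2.MORPH_OPEN,np.ones((5,5))),None)
q=W[m>0][:,:2]-[.595,.044]
for a in (21.5,22,22.5,23,23.5):
    t=np.radians(a);X=q@[np.cos(t),np.sin(t)];Y=q@[-np.sin(t),np.cos(t)]
    # edge slope
    b=np.digitize(Y,np.arange(-.04,.09,.01));e=np.array([[X[b==i].min(),X[b==i].max()] for i in range(1,13) if (b==i).sum()>30])
    print(a,np.degrees(np.polyfit(np.arange(len(e))*.01,e,1)[0]).round(2),e.mean(0).round(4),Y.max().round(4))
E
```

```text
pos in hand
13682 0.21754234882310491 ((610.0238037109375, -11.488221168518066), 31.23297119140625) [ 0.61063723 -0.01278437  0.21756356]
[0.21586564 0.21783786 0.22201888 0.25786249]
21.5 [-0.96 -0.61] [-0.0477  0.0482] 0.0922
22 [-0.46 -0.1 ] [-0.0475  0.0484] 0.0919
22.5 [-0.01  0.4 ] [-0.0473  0.0485] 0.0918
23 [0.54 0.89] [-0.0472  0.0486] 0.0922
23.5 [1.05 1.41] [-0.047   0.0488] 0.0926
```

Request:
play_rows --rows '[[[0,0,0],[20,2.5,0],1],[[0,0,0],[20,2.5,0],1],[[0,0,0],[19,2.5,0],1],[[0,0,0],[0,0,15],1],[[0,0,0],[0,0,30],1],[[0,0,0],[0,0,30],1],[[0,0,0],[0,0,10],1],[[0,0,0],[0,0,5],1],[[0,0,0],[0,0,0],1],[[0,0,0],[0,0,0],1]]'

```text
t: 6.42
tcp_pos: [0.5977, 0.0422, 0.1002]
tool_rot: [0.556, 0.831, 0.0, 0.001]
force: [0.4, 0.6, 0.5]
finger_gap: 0.594
gripper_force: 31.6
```

```bash
python3 - <<'E'
from h import *
p,d,W,c=cloud('wrist'); go(.5955,.0429,.055,112.3,5)
Z=W[...,2]
m=(abs(Z-.076)<.003)&(d>0)&(np.hypot(W[...,0]-.5712,W[...,1]-.104)<.02)
print(cv2.minEnclosingCircle(W[m][:,:2].astype(np.float32)*1000),m.sum())
p,d,W,c=cloud('side');z=W[...,2];m=(d>0)&(np.hypot(W[...,0]-.5955,W[...,1]-.0429)<.09)
vv,uu=np.where(m);save('s1',cv2.resize(p[vv.min()-25:vv.max()+15,uu.min()-15:uu.max()+15],None,fx=7,fy=7))
E
```

```text
pos [0.5981 0.042  0.1007] yaw 112.45 tilt [ 0.0026 -0.0002] t 6.4667 gap 0.5941735090400876
turn z 0.03 shift [np.float64(0.4), np.float64(-0.4), np.float64(9.1)] len 0.6 x 5
((570.6270141601562, 103.97566986083984), 12.930756568908691) 1816
```

View pics/s1.png

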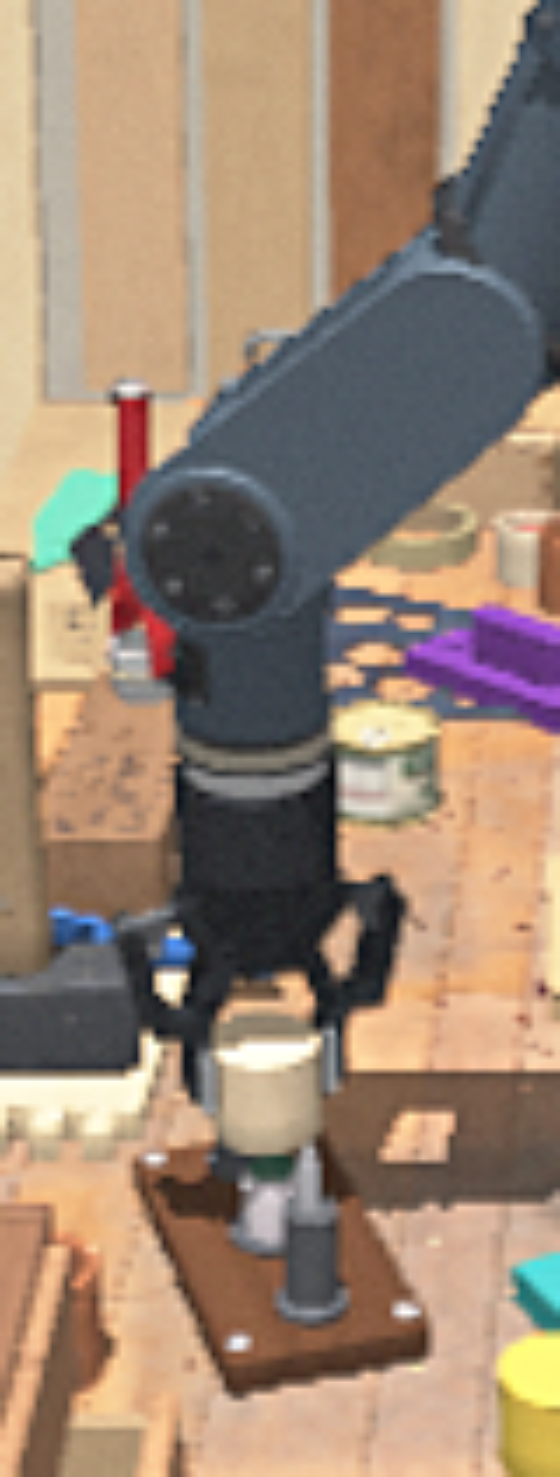

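The side view shows the held cup right above the post, with its rim still clear of the green top. I'll correct by 2 mm, lower and release.

Request:
play_rows --rows '[[[0,0,0],[2,-2,0],1],[[0,0,0],[0,0,0],1],[[0,0,0],[0,0,10],1],[[0,0,0],[0,0,10],1],[[0,0,0],[0,0,10],1],[[0,0,0],[0,0,8],1],[[0,0,0],[0,0,5],1],[[0,0,0],[0,0,2],1],[[0,0,0],[0,0,0],1],[[0,0,0],[0,0,0],1]]'

```text
t: 7.35
tcp_pos: [0.5947, 0.043, 0.0542]
tool_rot: [0.556, 0.831, 0.0, 0.0]
force: [-0.9, -0.4, -0.4]
finger_gap: 0.595
gripper_force: 31.6
```

Request:
play_rows --rows '[[[0,0,0],[0,0,1],1],[[0,0,0],[0,0,0],0.37],[[0,0,0],[0,0,0],0.33],[[0,0,0],[0,0,0],0.25],[[0,0,0],[0,0,0],0.1],[[0,0,0],[0,0,0],0],[[0,0,0],[0,0,0],0],[[0,0,0],[0,0,-10],0],[[0,0,0],[0,0,-30],0],[[0,0,0],[0,0,-40],0],[[0,0,0],[0,0,-40],0]]'

```text
t: 8.27
tcp_pos: [0.5936, 0.0431, 0.1743]
tool_rot: [0.556, 0.831, -0.001, -0.001]
force: [0.6, 0.2, 0.1]
finger_gap: 1.001
gripper_force: 0.0
```

```bash
python3 - <<'E'
from h import *
p,d,W,c=cloud('wrist')
Z=W[...,2];m=(abs(Z-.082)<.005)&(d>0)&(np.hypot(W[...,0]-.595,W[...,1]-.044)<.04)
q=W[m];print('cup',m.sum(),np.median(q[:,2]),cv2.minEnclosingCircle(q[:,:2].astype(np.float32)*1000))
a=go(.56,-.14,.20,112.3,6);go(.46,-.29,.17,92.7,6,a)
E
```

```text
cup 3684 0.08203848918866587 ((595.3450317382812, 42.809288024902344), 26.45360565185547)
pos [0.5991 0.0427 0.1834] yaw 112.46 tilt [ 0.0143 -0.0016] t 8.3167 gap 0.9980491266332774
turn z 0.03 shift [np.float64(-25.7), np.float64(-17.6), np.float64(-2.8)] len 31.1 x 6
turn z 3.27 shift [np.float64(-20.3), np.float64(-22.4), 5.0] len 30.2 x 6
```

The cup is seated at z 0.082, within about 1 mm of the post. Now the plate.

```bash
python3 - <<'E'
from h import *
go(.447,-.36,.20,92.5,12)
E
```

```text
pos [0.5991 0.0427 0.1834] yaw 112.46 tilt [ 0.0143 -0.0016] t 8.3167 gap 0.9980491266332774
turn z 1.66 shift [np.float64(-29.9), np.float64(-20.2), np.float64(-1.4)] len 36.1 x 12
```

Request:
play_rows --rows '[[[0,0,1.7],[-30,-20,-2],0],[[0,0,1.7],[-30,-20,-2],0],[[0,0,1.7],[-30,-20,-2],0],[[0,0,1.7],[-30,-20,-2],0],[[0,0,1.7],[-30,-20,-2],0],[[0,0,1.7],[-30,-20,-2],0],[[0,0,1.7],[-30,-20,-2],0],[[0,0,1.7],[-30,-20,-2],0],[[0,0,1.7],[-30,-20,-2],0],[[0,0,1.7],[-30,-20,-2],0],[[0,0,1.7],[-30,-20,-2],0],[[0,0,1.7],[-30,-20,-2],0]]'

```text
t: 9.32
tcp_pos: [0.4423, -0.3616, 0.1981]
tool_rot: [0.695, 0.719, -0.0, 0.001]
force: [0.7, -0.1, -0.2]
finger_gap: 0.995
gripper_force: 0.0
```

Request:
play_rows --rows '[[[0,0,0],[0,0,0],0],[[0,0,0],[0,0,0],0],[[0,0,0],[0,0,0],0],[[0,0,0],[0,0,0],0]]'

```text
t: 9.65
tcp_pos: [0.4434, -0.3586, 0.1974]
tool_rot: [0.694, 0.72, 0.0, -0.0]
force: [0.6, 0.5, -1.1]
finger_gap: 1.001
gripper_force: 0.0
```

```bash
cat > pl.py <<'E'
from h import *
p,d,W,c=cloud('wrist'); save('w3',p); np.savez('w3',p=p,d=d,W=W)
Z=W[...,2]; near=np.hypot(W[...,0]-.446,W[...,1]+.298)<.12
for zz,n in((.02,'plate'),(.058,'rib')):
    m=((abs(Z-zz)<.004)&(d>0)&near).astype(np.uint8)
    k,l,s,cc=cv2.connectedComponentsWithStats(m); i=1+s[1:,4].argmax(); q=W[l==i]
    print(n,cc[i].round(),s[i,4],np.median(q[:,2]).round(4),cv2.minAreaRect(q[:,:2].astype(np.float32)*1000),s[i])
m=((abs(Z-.02)<.004)&(d>0)&near).astype(np.uint8)
# holes
cs,h=cv2.findContours(m,cv2.RETR_CCOMP,cv2.CHAIN_APPROX_NONE)
f=200/np.tan(np.radians(c['vfov'])/2);M=R.from_quat(c['attitude']).as_matrix()
for k,cn in enumerate(cs):
    if h[0,k,3]>=0 and cv2.contourArea(cn)>60:
        e=cn[:,0].astype(float); r=np.c_[(e[:,0]-c['cx'])/f,(e[:,1]-c['cy'])/f,np.ones(len(e))]@M.T
        w=c['xyz']+r*((.02-c['xyz'][2])/r[:,2])[:,None]
        print('hole',cv2.contourArea(cn),e.mean(0).round(),w.mean(0).round(4),np.ptp(w,0).round(4))
go(.446,-.298,.12,92.5,4)
E
python3 pl.py
```

```text
plate [325. 101.] 9900 0.0197 ((447.1763916015625, -297.29705810546875), (64.26664733886719, 170.73306274414062), 2.9279747009277344) [ 288   11   74  190 9900]
rib [326. 113.] 2511 0.0573 ((447.06695556640625, -297.3332824707031), (22.95490074157715, 77.57515716552734), 2.1443910598754883) [ 312   66   29   97 2511]
hole 138.5 [326. 180.] [ 0.4503 -0.3611  0.02  ] [0.014  0.0135 0.    ]
hole 2883.0 [326. 114.] [ 0.4479 -0.2976  0.02  ] [0.032  0.0902 0.    ]
hole 198.5 [324.  38.] [ 0.4437 -0.2328  0.02  ] [0.0133 0.0135 0.    ]
pos [ 0.4436 -0.3584  0.1974] yaw 92.16 tilt [-0.0002  0.0006] t 9.7 gap 1.0017421483066922
turn z -0.09 shift [np.float64(15.1), np.float64(1.2), np.float64(19.3)] len 15.1 x 4
```

View pics/w3.png

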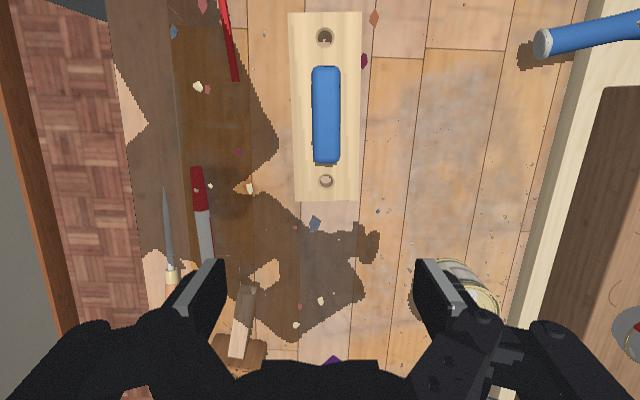

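The wrist view shows the plate with holes at (325,38) and (326,181) and the rib at (326,114). Its centre is (.4471,-.2972) and its yaw 2.9°. Grasp it.

Request:
play_rows --rows '[[[0,0,-0.75],[20,2,0],0],[[0,0,0],[20,2,10],0],[[0,0,0],[21,2.5,20],0],[[0,0,0],[0,0,30],0],[[0,0,0],[0,0,20],0],[[0,0,0],[0,0,0],0],[[0,0,0],[0,0,0],0],[[0,0,0],[0,0,0],0]]'

```text
t: 10.37
tcp_pos: [0.4479, -0.2988, 0.1182]
tool_rot: [0.689, 0.725, -0.0, 0.001]
force: [0.0, -0.0, -0.4]
finger_gap: 0.999
gripper_force: 0.0
```

```bash
python3 pl.py; python3 -c "
from h import *
go(.4471,-.2972,.035,92.9,5)"
```

```text
plate [318. 178.] 13726 0.0198 ((446.9969482421875, -297.5360107421875), (64.23485565185547, 170.42434692382812), 2.959780216217041) [  270    81    95   216 13726]
rib [317. 212.] 3728 0.0574 ((447.2432861328125, -296.765625), (23.09789276123047, 78.43953704833984), 2.723241090774536) [ 300  156   36  114 3728]
hole 4554.0 [317. 212.] [ 0.4474 -0.3085  0.02  ] [0.0325 0.1096 0.    ]
hole 299.0 [317. 111.] [ 0.4438 -0.2322  0.02  ] [0.0134 0.0136 0.    ]
pos [ 0.448  -0.2992  0.1186] yaw 92.84 tilt [ 0.002 -0.002] t 10.4167 gap 1.0013488253730314
turn z 0.09 shift [np.float64(0.3), np.float64(-0.5), np.float64(-0.3)] len 0.6 x 4
pos [ 0.448  -0.2992  0.1186] yaw 92.84 tilt [ 0.002 -0.002] t 10.4167 gap 1.0013488253730314
turn z -0.01 shift [np.float64(0.4), np.float64(-0.2), np.float64(16.7)] len 0.4 x 5
```

Request:
play_rows --rows '[[[0,0,0],[2,-1,20],0],[[0,0,0],[0,0,25],0],[[0,0,0],[0,0,20],0],[[0,0,0],[0,0,13],0],[[0,0,0],[0,0,5],0.3],[[0,0,0],[0,0,0],0.5],[[0,0,0],[0,0,0],0.6],[[0,0,0],[0,0,0],0.7],[[0,0,0],[0,0,0],0.8],[[0,0,0],[0,0,0],1],[[0,0,0],[0,0,0],1],[[0,0,0],[0,0,0],1]]' --grip_force 100

```text
t: 11.42
tcp_pos: [0.4467, -0.2975, 0.0358]
tool_rot: [0.69, 0.724, -0.0, 0.001]
force: [0.3, 0.2, 6.7]
finger_gap: 0.263
gripper_force: 99.0
```

Request:
play_rows --rows '[[[0,0,0],[0,0,0],1],[[0,0,0],[0,0,0],1],[[0,0,0],[0,0,0],1],[[0,0,0],[0,0,0],1]]'

```text
t: 11.75
tcp_pos: [0.4467, -0.2975, 0.0358]
tool_rot: [0.69, 0.724, -0.0, 0.002]
force: [1.1, 0.1, 6.9]
finger_gap: 0.265
gripper_force: 99.0
```

```bash
python3 -c "
from h import *
a=go(.4471,-.2972,.17,92.9,5);print(sense()['force'])
a=go(.58,-.05,.185,112.3,9,(.4471,-.2972,.185,92.9))"
```

```text
pos [ 0.4467 -0.2975  0.0358] yaw 92.8 tilt [ 0.0022 -0.0021] t 11.75 gap 0.2648245839911533
turn z -0.02 shift [np.float64(0.1), np.float64(0.1), np.float64(-26.8)] len 0.1 x 5
[1.09880485 0.08096388 6.89340426]
turn z -2.16 shift [np.float64(24.1), np.float64(20.0), 0.0] len 31.3 x 9
```

Request:
play_rows --rows '[[[0,0,0],[0,0,-10],1],[[0,0,0],[0,0,-25],1],[[0,0,0],[0,0,-30],1],[[0,0,0],[0,0,-30],1],[[0,0,0],[0,0,-30],1],[[0,0,0],[0,0,-20],1],[[0,0,0],[0,0,-5],1],[[0,0,0],[0,0,0],1],[[0,0,0],[0,0,0],1]]'

```text
t: 12.5
tcp_pos: [0.4452, -0.2961, 0.1838]
tool_rot: [0.69, 0.724, 0.0, -0.001]
force: [0.2, 0.7, -2.7]
finger_gap: 0.264
gripper_force: 98.4
```

Request:
play_rows --rows '[[[0,0,-2.15],[10,8,0],1],[[0,0,-2.15],[22,18,0],1],[[0,0,-2.15],[24,20,0],1],[[0,0,-2.15],[24,20,0],1],[[0,0,-2.15],[24,20,0],1],[[0,0,-2.15],[24,20,0],1],[[0,0,-2.15],[24,20,0],1],[[0,0,-2.15],[22,18,0],1],[[0,0,-2.15],[10,8,0],1],[[0,0,0],[0,0,0],1],[[0,0,0],[0,0,0],1],[[0,0,0],[0,0,0],1]]'

```text
t: 13.5
tcp_pos: [0.5574, -0.0875, 0.1834]
tool_rot: [0.558, 0.83, -0.001, -0.001]
force: [-0.9, -1.3, -2.7]
finger_gap: 0.265
gripper_force: 98.4
```

```bash
cat > meas.py <<'E'
from h import *
p,d,W,c=cloud('wrist'); save('w4',p)
s=sense(); z=s['tcp_pos'][2]; print(s['force'].round(1))
Z=W[...,2]; f=200/np.tan(np.radians(c['vfov'])/2);M=R.from_quat(c['attitude']).as_matrix()
def rect(m,n):
    k,l,st,cc=cv2.connectedComponentsWithStats(m.astype(np.uint8))
    if k<2: return
    i=1+st[1:,4].argmax(); q=W[l==i]
    print(n,cc[i].round(),st[i,4],np.median(q[:,2]).round(4),cv2.minAreaRect(q[:,:2].astype(np.float32)*1000))
    return l==i
t=(abs(Z-(z-.0358+.0195))<.005)&(d>0)&(np.hypot(W[...,0]-s['tcp_pos'][0],W[...,1]-s['tcp_pos'][1])<.12)
m=rect(t,'plate')
cs,h=cv2.findContours(m.astype(np.uint8),cv2.RETR_CCOMP,cv2.CHAIN_APPROX_NONE)
zt=z-.0358+.02
for k,cn in enumerate(cs):
    if h[0,k,3]>=0 and cv2.contourArea(cn)>60:
        e=cn[:,0].astype(float); r=np.c_[(e[:,0]-c['cx'])/f,(e[:,1]-c['cy'])/f,np.ones(len(e))]@M.T
        w=c['xyz']+r*((zt-c['xyz'][2])/r[:,2])[:,None]
        print('hole',cv2.contourArea(cn),e.mean(0).round(),w.mean(0).round(4),np.ptp(w,0).round(4))
for n,x,y in(('L',.5706,.104),('R',.620,-.0162)):
    m=(abs(Z-.076)<.003)&(d>0)&(np.hypot(W[...,0]-x,W[...,1]-y)<.02)
    if m.sum()>80: print(n,m.sum(),cv2.minEnclosingCircle(W[m][:,:2].astype(np.float32)*1000))
go(.5953,.0439,.165,112.3,4)
E
python3 meas.py
```

```text
[ 0.6  0.3 -2.2]
plate [319. 151.] 19290 0.1674 ((543.8499755859375, -54.582786560058594), (64.50721740722656, 99.03465270996094), 22.279125213623047)
hole 642.5 [319. 121.] [ 0.5325 -0.0269  0.1678] [0.0133 0.013  0.    ]
R 681 ((620.3363037109375, -16.186382293701172), 13.064123153686523)
pos [ 0.5575 -0.088   0.1836] yaw 112.08 tilt [-0.0015  0.0001] t 13.55 gap 0.2646309932479202
turn z -0.05 shift [np.float64(27.0), np.float64(21.2), np.float64(4.7)] len 34.3 x 4
```

View pics/w4.png

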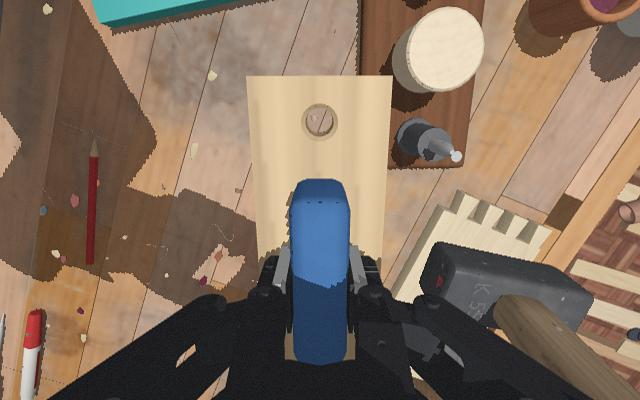

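The wrist view shows the held plate with its front hole at (319,121) and the right dowel tip at (455,156). The two dowels measure exactly 130 mm apart. Move above them.

Request:
play_rows --rows '[[[0,0,-0.25],[11,8.5,0],1],[[0,0,0],[22,18,0],1],[[0,0,0],[25,20,0],1],[[0,0,0],[25,20,0],1],[[0,0,0],[17,12.5,0],1],[[0,0,0],[7,5.5,10],1],[[0,0,0],[0,0,10],1],[[0,0,0],[0,0,5],1],[[0,0,0],[0,0,0],1],[[0,0,0],[0,0,0],1],[[0,0,0],[0,0,0],1],[[0,0,0],[0,0,0],1]]'

```text
t: 14.55
tcp_pos: [0.5957, 0.0429, 0.1596]
tool_rot: [0.557, 0.831, 0.0, 0.0]
force: [0.8, -0.3, -2.5]
finger_gap: 0.262
gripper_force: 98.5
```

```bash
python3 meas.py;python3 -c "
from h import *
go(.5958,.043,.15,112.3,1)"
```

```text
[ 0.2  0.9 -2.5]
plate [319. 151.] 19287 0.1436 ((582.05517578125, 75.74498748779297), (64.34161376953125, 99.19186401367188), 22.33880043029785)
hole 643.0 [319. 121.] [0.5706 0.1034 0.1439] [0.0136 0.013  0.    ]
L 268 ((572.0045166015625, 100.2164077758789), 8.213637351989746)
pos [0.5958 0.0431 0.1597] yaw 112.33 tilt [ 0.0008 -0.0002] t 14.6 gap 0.26311263646071553
turn z 0.01 shift [np.float64(0.2), np.float64(-0.0), np.float64(-1.3)] len 0.2 x 4
pos [0.5958 0.0431 0.1597] yaw 112.33 tilt [ 0.0008 -0.0002] t 14.6 gap 0.26311263646071553
turn z 0.03 shift [np.float64(-0.1), np.float64(-0.0), np.float64(9.7)] len 0.1 x 1
```

View pics/w4.png

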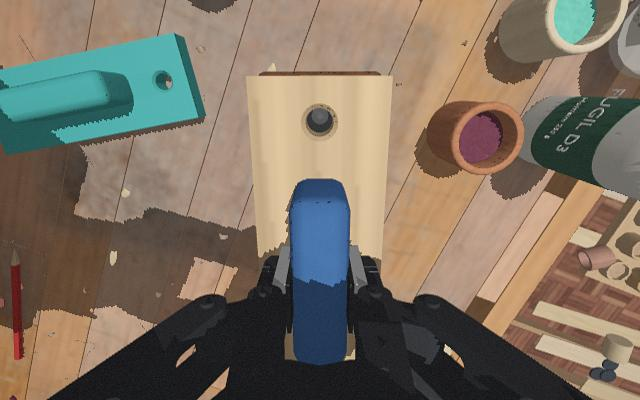

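The pin tip is visible inside the hole at (319,118), and the hole and dowel agree to 0.6 mm. Descend in stages.

Request:
play_rows --rows '[[[0,0,0],[0.4,0,5],1],[[0,0,0],[0,0,6],1],[[0,0,0],[0,0,5],1],[[0,0,0],[0,0,5],1],[[0,0,0],[0,0,5],1],[[0,0,0],[0,0,5],1],[[0,0,0],[0,0,5],1],[[0,0,0],[0,0,3],1],[[0,0,0],[0,0,0],1],[[0,0,0],[0,0,0],1]]'

```text
t: 15.43
tcp_pos: [0.5953, 0.0444, 0.1201]
tool_rot: [0.556, 0.831, -0.0, -0.0]
force: [1.1, 0.1, -2.6]
finger_gap: 0.265
gripper_force: 98.5
```

Request:
play_rows --rows '[[[0,0,0],[0,0,2],1],[[0,0,0],[0,0,2],1],[[0,0,0],[0,0,2],1],[[0,0,0],[0,0,1.5],1],[[0,0,0],[0,0,1],1],[[0,0,0],[0,0,0],1],[[0,0,0],[0,0,0],1],[[0,0,0],[0,0,0],1],[[0,0,0],[0,0,0],1]]'

```text
t: 16.18
tcp_pos: [0.596, 0.0443, 0.1129]
tool_rot: [0.556, 0.831, 0.0, 0.001]
force: [-1.2, -0.2, 6.2]
finger_gap: 0.268
gripper_force: 99.5
```

Request:
play_rows --rows '[[[0,0,0],[0,0,0.8],1],[[0,0,0],[0,0,0.7],1],[[0,0,0],[0,0,0],1],[[0,0,0],[0,0,0],1],[[0,0,0],[0,0,0],1]]'

```text
t: 16.6
tcp_pos: [0.5959, 0.0443, 0.1118]
tool_rot: [0.556, 0.831, 0.0, 0.001]
force: [-1.9, -0.2, 7.3]
finger_gap: 0.266
gripper_force: 100.2
```

Request:
play_rows --rows '[[[0,0,0],[0,0,0.8],1],[[0,0,0],[0,0,0.7],1],[[0,0,0],[0,0,0],1],[[0,0,0],[0,0,0],1],[[0,0,0],[0,0,0],1],[[0,0,0],[0,0,0],1]]'

```text
t: 17.1
tcp_pos: [0.596, 0.0443, 0.1118]
tool_rot: [0.556, 0.831, 0.0, 0.001]
force: [-3.6, 1.1, 15.8]
finger_gap: 0.268
gripper_force: 101.2
```

It stopped at 0.1118 with the force rising, so it is on the shoulders. I'll check height and flatness.

```bash
python3 meas.py; python3 - <<'E'
from h import *
p,d,W,c=cloud('wrist')
m=(abs(W[...,2]-.096)<.006)&(d>0)&(np.hypot(W[...,0]-.5955,W[...,1]-.044)<.1);m[:70]=0;m[270:]=0;m[:,:255]=0;m[:,385:]=0
q=W[m];A=np.c_[q[:,:2]-[.5955,.0441],np.ones(len(q))];print(np.linalg.lstsq(A,q[:,2],rcond=None)[0],m.sum())
E
```

```text
[-3.6 -0.6 15.8]
plate [319. 151.] 19274 0.0958 ((582.2379760742188, 77.1756820678711), (64.5271987915039, 98.95748901367188), 22.541038513183594)
hole 642.5 [319. 122.] [0.5708 0.1043 0.096 ] [0.0133 0.0131 0.    ]
L 130 ((571.0255126953125, 104.29667663574219), 6.494021892547607)
pos [0.596  0.0443 0.1118] yaw 112.41 tilt [ 0.0023 -0.0005] t 17.15 gap 0.2594305934496113
turn z 0.03 shift [np.float64(-0.0), np.float64(-0.2), np.float64(-13.3)] len 0.2 x 4
[ 0.00094258 -0.00075082  0.09586948] 18296
```

The plate top is at 0.0959, so its underside is at 0.076. It is flat to 0.001 rad, centred, and held pressed down. I'll hand in.

```bash
python3 -c "
from station import *
print(sign_off())"
```

```text
the job is handed in; nothing more can be done
None
```

The job is handed in, though no verdict came back: the cup sits mouth down on the post, and the plate is threaded on both dowels and held pressed flat on their shoulders (underside measured at 76 mm, about 16 N on the tool).

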